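Return a filter basket down the chute

TASK

Send the used steel filter basket down the return chute: push it along its track on the ledge of the tamping stand until it comes up against the stop, then push it sideways through the gap in the front rail so that it drops off the ledge into the chute and stays there. Its thin wall dents, so push gently, feel for the stop and never bear on the basket with more than 12 newtons; leave the carafe, the two cups and the saucer where they are.

Things in the scene. Friction and masses are not known exactly. Their poses are not given: they have to be found in the camera images.
- stand: Fixed stainless steel tamping stand, 380 mm long (its y). Origin on the worktop under the middle of its ledge; z up, y along the ledge, x from the ledge towards the chute. All x, y here are in this frame. The ledge is 84 mm wide (x -42 to +42), its top 100 mm up; the basket tips off once its centre is past x = 42.
- track (a point): Middle of the basket's track, on the ledge top (100 mm up); the track runs along y, centre line x = 0. Rails stand 34 mm either side; their lips reach in to 29 mm from the centre line, 5 mm above the ledge, over the basket's rim: the basket slides along y with 2 mm of play either side and cannot be lifted out. The rails' tops are 110.5 mm above the worktop.
- front_rail (a point): Top of the front (+x) rail at y = 0. The rail has one gap, 70 mm wide, to let the basket out. On the gap's +y side a dark steel stop block (128.5 mm up, 12 mm black screw on top) bridges the track; its sprung rubber face gives 3.5 N per mm, up to 4 mm. Gap and stop shift together, not measured: just touching the stop, the basket is mid-gap (3 mm spare), its centre anywhere from y = +35 to +115.
- chute (a point): Middle of the chute floor: an open steel trough in front of the ledge, as long as the stand, x = 42 to 155 mm. The floor slopes from 54 mm up at the ledge to 14 mm up at the far wall; the far wall is 75 mm high, the end walls 85 mm.
- basket_mid (a point): Centre (half-way up) of the loose steel filter basket, 60 to 120 g, mouth down on the ledge: round body 50 mm in diameter, 30 mm tall, with a rim 64 mm in diameter and 3 mm thick at the bottom, riding under the rails' lips. z is its upright axis. Starts at y = -120 to -70 mm. Slides at about 1 N or less; its thin wall dents above 12 N.
- carafe: Empty glass carafe, loose, 110 mm in diameter, 160 mm tall; origin at the centre of its underside. Not to be moved.
- cup_a: Amber glass espresso cup, loose, 62 mm in diameter and tall; origin at the centre of its underside. Not to be moved.
- cup_b: The other amber glass espresso cup, same size; origin at the centre of its underside. Not to be moved.
- saucer: Olive ceramic saucer, loose, 130 mm in diameter, 18 mm tall; origin at the centre of its underside. Not to be moved.
Not all that is in view belongs to the job. Of the things that look like the part that bears basket_mid, the larger one is meant.

How it is judged:
On the way:
1. the basket has been slid along its track towards the stop, still on the ledge (y of basket_mid in the frame of stand above 0.02 m and x of basket_mid in the frame of stand below 0.02 m and height (world z) of basket_mid above 0.105 m), for 0.1 s.
At the end, for the whole second after the job is handed in: The basket lies at rest (slower than 30 mm/s) in the chute: its centre between the ledge edge and the chute's far wall (45 to 155 mm in front of the track's centre line), between the end walls, and lower than 85 mm above the worktop (x of basket_mid in the frame of stand between 0.045 and 0.155 m and y of basket_mid in the frame of stand between -0.188 and 0.188 m and height (world z) of basket_mid below 0.085 m and linear speed of basket below 0.03 m/s); the robot touches nothing.
It fails at once if the fingers bear on the basket with more than 12 N (contact force between the fingers and basket above 12 N).
It fails at once if the arm bears on the basket with more than 12 N (contact force between the arm and basket above 12 N).
It fails at once if the carafe, a cup or the saucer is moved by more than 15 mm (distance of any of carafe, cup_a, cup_b, saucer from where it was at the start of the episode above 0.015 m).
It also fails if it takes over 51 s, if anything falls off the work surface, if the arm or the gripper's body presses on something with over 40 N, if the wrist force passes 120 N, or if a joint passes its speed limit or range.

ROBOT

A 6-joint arm with a two-finger parallel gripper is mounted at the origin on the work surface. World frame = base frame: x ahead of the robot, y to its left, z up, the work surface at z = 0. Lengths are in m, angles in rad, forces in N, time in s.
With the tool pointing down it reaches from about 0.375 to 0.975 m from the base axis. Payload 3.8 kg.
Tool frame: the origin (TCP) lies at the very end of the fingers, on their centre line; the grasp point (between the pads) lies 19 mm behind it; z points along the fingers, y is the direction in which the jaws open and shut (so a half turn about z gives the same grasp; the last joint's range is limited). The gripper opens to 85 mm and grips with 20 to 120 N. Pads are 22 mm wide; open, the fingers measure 114 mm over their backs; the gripper's body (76 mm by 85 mm) begins 54 mm behind the grasp point. The pads swing forward as they close: fully open they stand 13 mm farther back than shut.
Start: joints at [-1.232, 0.264, 1.604, -0, 1.274, -0.037], TCP at [0.248, -0.628, 0.231] pointing down, gripper open.
Joint ranges: [-2.63, 2.63], [-0.94, 2.18], [0.31, 2.57], [-1.31, 4.45], [0, 2.66], [-2.55, 2.55]. Speed limits (rad/s): [2.57, 2.57, 3.14, 3.14, 3.14, 3.14].

INTERFACE

Orientations are given as a rotation vector (axis times angle).
In Python, from workcell import bot, read_camera, finish_job gives the robot as it stands. The module is installed in compiled form; this text tells all that it offers.
- The arm moves only by the tool servo_tool, never from a script. Its argument "targets" is text: rows parted by semicolons, each of 7 numbers parted by spaces: the turn, a rotation vector about the tool's x, y, z in rad, then the shift along the tool's x, y, z in mm, then the finger opening in mm, from 0 to 85.4. In form: wx wy wz x y z gripper; .... A call has 1 to 8 rows; each row shifts and turns the pose as measured when the row begins, along the tool's axes as they then stand; what a row does not reach is not made up. A row lasts 1/12 s, in which the tool goes at most 41.7 mm and 7.16 degrees, less where a joint would pass 70% of its speed; a pose out of reach is approached as far as the arm can. A call is refused whole if a number of a shift passes 41.7 or a number of a turn 0.125, either way. A call with a gripper value outside its range is refused whole. The fingers move at their own pace and stop on an object; "newtons" is the grip in N (left out, the last holds). Time passes only in rows, so rows that do not move let the fingers close. It gives the time, the measured TCP pose, the force and the opening at its end, in the units of the state.
- bot.read_state(): the state, without advancing time (a new reading comes with each control period).
- read_camera(name): name is "scene" or "top"; returns a dict with "image" (400x640x3 uint8, red, green, blue), "mtx" (3x3 intrinsics, pixels), "eye" and "orientation" of the camera in the world. Camera axes: x right, y up, looking along -z (the intrinsics and any distortion apply to the point x, -y, -z); pixel columns grow to the right and rows downward; lengths in m; the calibration is good to about 2 mm. A picture is of the moment at which its call begins. There is no depth.
- finish_job(): hands the job in, once; it reports no verdict.
The state is a dict: "time": time; "q": joint angles; "joint_vel": joint speeds; "joint_torque": joint torques, N m; "tool_pos": TCP position; "tcp_rot": TCP orientation; "wrist_force": force on the tool from outside, world axes, zero at the start; "torque": the same for the moment, N m; "width": opening from 0.0 (shut) to 1.0 (fully open).
Only numpy, scipy, OpenCV 4.12 (cv2) and the standard library are available. Lean on these libraries where they do the work, as an engineer would, in place of code of your own. Each camera call takes 0.05 s, during which the arm holds its last target.

## Working session

There is one attempt and no reset: what is moved stays moved. The work goes in short steps, Python scripts to look and compute and a tool call to move; the robot and the scene stay as the last step left them, time stands still between calls to the robot, and variables do not carry over. Pictures are saved under pics/ and viewed, and the job is handed in when it is done.

Besides the shell and the picture viewer there is one more tool, called after "Call:" as name(argument=value, ...) on one line, values as JSON. servo_tool: Moves the arm, as the interface text tells. Its arguments: {"type":"object","properties":{"targets":{"type":"string"},"newtons":{"type":"number"}},"required":["targets"]}

```bash
mkdir -p pics
python3 - <<'E'
from workcell import bot, read_camera
import cv2
print(bot.read_state())
for n in("scene","top"):
    c=read_camera(n); cv2.imwrite(f"pics/{n}0.png",c["image"][:,:,::-1]); print(n,c["mtx"],c["eye"],c["orientation"],[k for k in c])
E
```

```text
{'time': 0.0, 'q': array([-1.23189044e+00,  2.64752266e-01,  1.60538591e+00,  9.35109034e-06,
        1.27367359e+00, -3.69061623e-02]), 'joint_vel': array([ 2.55749155e-03,  7.96953560e-05,  1.94915548e-03, -1.17435923e-03,
        7.51904625e-04, -1.01545109e-03]), 'joint_torque': array([-1.51208682e-03, -5.15119886e+01, -3.67316437e+01, -2.96009803e-04,
        1.25974408e-02, -2.66511540e-05]), 'tool_pos': array([ 0.24749912, -0.62720592,  0.22995618]), 'tcp_rot': array([-3.08413713e+00, -5.86442073e-01,  5.10114889e-04]), 'wrist_force': array([-1.38494799, -0.02245706,  0.10897394]), 'torque': array([ 0.0015295 ,  0.06486371, -0.0193894 ]), 'width': 1.003000508294427}
scene [[375.85875251   0.         322.22978629]
 [  0.         375.85875251 198.82600299]
 [  0.           0.           1.        ]] [0.97324123 0.20074719 0.94548214] [0.35344688 0.51186226 1.89761985] ['image', 'mtx', 'eye', 'orientation']
top [[466.03561374   0.         323.25918428]
 [  0.         466.03561374 200.54641402]
 [  0.           0.           1.        ]] [0.42693983 0.01071106 1.214244  ] [ 0.03497402 -0.06220887 -1.5412255 ] ['image', 'mtx', 'eye', 'orientation']
```

View pics/scene0.png

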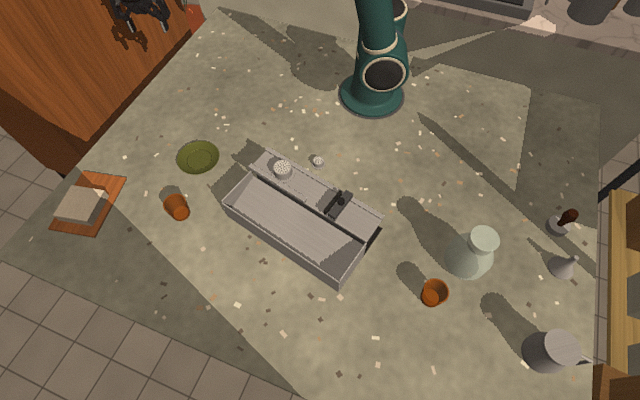

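View pics/top0.png

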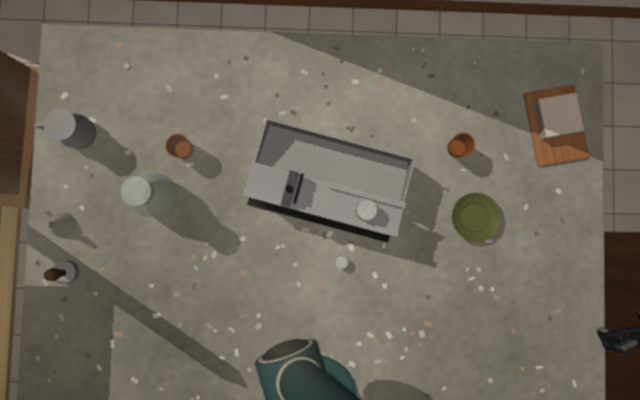

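The basket (top view, ~(367,210)) sits on the ledge, and the stop with its black screw is at ~(291,188). The smaller lookalike is at (342,263). The chute is on the side away from the robot. I'll zoom in.

Run:
```python
import cv2
a=cv2.imread("pics/top0.png")[110:250,235:425]; cv2.imwrite("pics/topz.png",cv2.resize(a,None,fx=4.2,fy=4.2,interpolation=cv2.INTER_CUBIC))
a=cv2.imread("pics/scene0.png")[130:295,205:395]; cv2.imwrite("pics/scz.png",cv2.resize(a,None,fx=3.6,fy=3.6,interpolation=cv2.INTER_CUBIC))
```

```text
(no output)
```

View pics/topz.png

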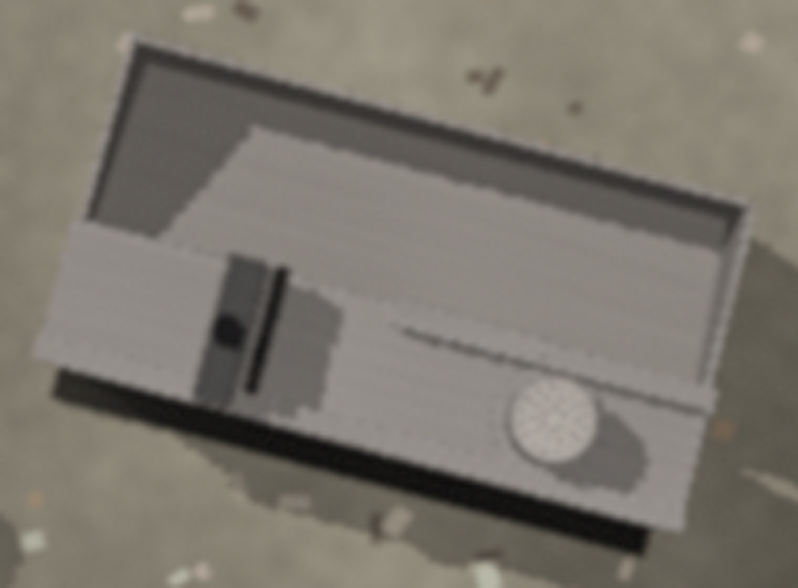

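View pics/scz.png

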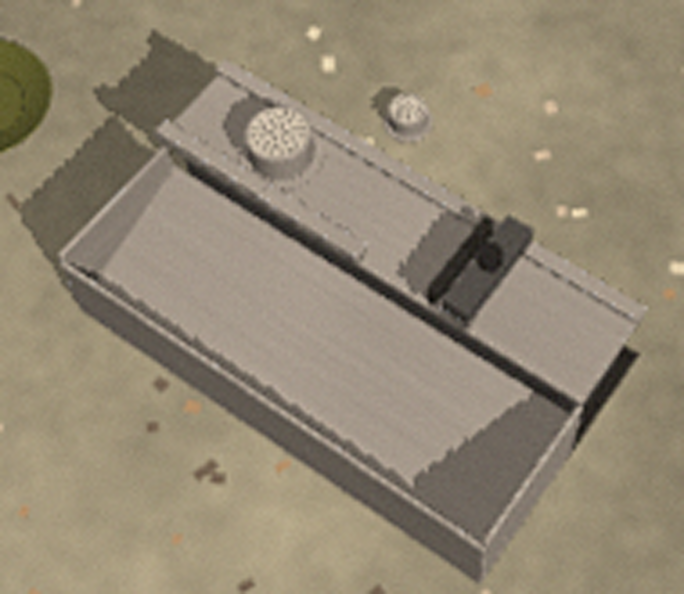

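```bash
cat > h.py <<'E'
import numpy as np
from scipy.optimize import least_squares
from scipy.spatial.transform import Rotation as R
K={'scene':(np.array([[375.85875251,0,322.22978629],[0,375.85875251,198.82600299],[0,0,1]]),np.array([0.97324123,0.20074719,0.94548214]),R.from_rotvec([0.35344688,0.51186226,1.89761985])),
'top':(np.array([[466.03561374,0,323.25918428],[0,466.03561374,200.54641402],[0,0,1]]),np.array([0.42693983,0.01071106,1.214244]),R.from_rotvec([0.03497402,-0.06220887,-1.5412255]))}
def proj(n,P):
    k,e,r=K[n]; c=r.inv().apply(np.atleast_2d(P)-e)*[1,-1,-1]; p=c@k.T; return p[:,:2]/p[:,2:]
def back(n,uv,z):
    k,e,r=K[n]; d=r.apply((np.linalg.inv(k)@[uv[0],uv[1],1])*[1,-1,-1]); return e+d*(z-e[2])/d[2]
tz=lambda u,v:(235+u/4.2,110+v/4.2)
sz=lambda u,v:(205+u/3.6,130+v/3.6)
E
cat > fit.py <<'E'
from h import *
for zl in (.100,.1105):
  M=np.array([[-.042,.19,zl],[.042,.19,zl],[-.042,-.19,zl],[.042,-.19,zl],[.155,.19,.075],[.155,-.19,.075]])
  T=np.array([tz(*p) for p in [(37,357),(78,220),(685,530),(717,385),(135,42),(750,207)]])
  S=np.array([sz(*p) for p in [(645,312),(580,407),(220,63),(160,127),(482,550),(63,260)]])
  def W(p,m): 
    return R.from_euler('z',p[2]).apply(m)+[p[0],p[1],0]
  for use in ('top','scene','both'):
    def f(p):
        o=[]
        if use!='scene': o.append(proj('top',W(p,M))-T)
        if use!='top': o.append(proj('scene',W(p,M))-S)
        return np.concatenate(o).ravel()
    s=least_squares(f,[.5,0,-.2]); print(zl,use,s.x,np.abs(s.fun).mean()); 
    if use=='both': print(s.fun.reshape(-1,2).round(1).tolist())
  def st(P,p=s.x): return R.from_euler('z',-p[2]).apply(np.array(P)-[p[0],p[1],0])
  print('basket',st(back('top',tz(553,419),.13)),st(back('scene',sz(280,134),.13)))
  print('screw',st(back('top',tz(229,331),.14)),st(back('scene',sz(489,250),.14)))
  for n,a in(('face',tz(268,330)),('face2',tz(246,325))): print(n,st(back('top',a,.1285)))
  print('gap edge',st(back('top',tz(400,327),.1105)),st(back('scene',sz(363,250),.1105)))
print('carafe top',back('top',(136,191),.16),'cups',back('top',(180,147),.05),back('top',(461,146),.05),back('top',(477,217),.01),back('top',(342,262),.03))
E
python3 fit.py
```

```text
0.1 top [ 0.50034753 -0.01208279 -0.2282618 ] 0.5335409815716936
0.1 scene [ 0.49948329 -0.00847344 -0.24410401] 0.909208415123724
0.1 both [ 0.49998604 -0.01040886 -0.23518754] 0.9237738123081526
[[-0.7, 0.3], [-1.0, -0.7], [-1.5, 0.6], [-0.4, 1.3], [-0.8, -0.7], [1.2, 0.2], [-1.1, 0.1], [-0.5, -1.4], [0.8, 0.5], [-2.1, 2.6], [0.5, -1.1], [-1.4, -0.5]]
basket [-0.00023339 -0.10148103  0.13      ] [-0.00057205 -0.09725251  0.13      ]
screw [-0.0007517   0.08420178  0.14      ] [-0.00203234  0.08564605  0.14      ]
face [0.00627072 0.06430393 0.1285    ]
face2 [0.00575789 0.07683861 0.1285    ]
gap edge [ 0.0288523  -0.00630461  0.1105    ] [0.03483877 0.00373075 0.1105    ]
0.1105 top [ 0.49989115 -0.0119419  -0.22829431] 0.6874562411347244
0.1105 scene [ 0.5028242  -0.00695879 -0.24757006] 0.770367051956093
0.1105 both [ 0.5011243  -0.00970581 -0.23713229] 0.9944930959799508
[[-1.6, -0.7], [-1.7, -2.0], [-1.1, 0.3], [0.2, 0.7], [-0.9, -1.3], [1.0, -0.1], [-0.4, -1.2], [-0.1, -2.5], [0.5, -1.5], [-2.6, 0.7], [0.4, -0.5], [-1.4, -0.3]]
basket [-0.00097729 -0.10243206  0.13      ] [-0.00132417 -0.09820421  0.13      ]
screw [-0.0018567   0.08324939  0.14      ] [-0.00314015  0.08469117  0.14      ]
face [0.0052044  0.06336524 0.1285    ]
face2 [0.00466719 0.07589889 0.1285    ]
gap edge [ 0.02792325 -0.00719926  0.1105    ] [0.0338902  0.00284772 0.1105    ]
carafe top [0.50184395 0.4157054  0.16      ] cups [0.62347562 0.35436121 0.05      ] [ 0.64847705 -0.3537427   0.05      ] [ 0.47111757 -0.40994232  0.01      ] [ 0.34672522 -0.06064158  0.03      ]
```

Call:
servo_tool(targets="0 0 0.122 0 0 0 0; 0 0 0.122 0 0 0 0; 0 0 0.122 0 0 0 0; 0 0 0.122 0 0 0 0; 0 0 0.122 0 0 0 0; 0 0 0 0 0 0 0", newtons=30)

```text
time: 0.6
tool_pos: [0.2466, -0.6247, 0.2252]
tcp_rot: [-3.107, 0.396, 0.007]
wrist_force: [-0.2, 0.6, -0.6]
width: 0.148
```

```bash
cat >> h.py <<'E'
SP=np.array([.5002,-.0105]);YAW=-.235
def report(goal=None):
    from workcell import bot
    s=bot.read_state(); r=R.from_rotvec(s['tcp_rot']); p=s['tool_pos'].copy()
    ps=R.from_euler('z',-YAW).apply(p-[*SP,0])
    fs=R.from_euler('z',-YAW).apply(s['wrist_force'])
    want=R.from_euler('z',YAW)*R.from_rotvec([np.pi,0,0])
    print('t %.2f'%s['time'],'stand mm',(ps*1e3).round(1),'F stand',fs.round(2),'turn err(tool)',(r.inv()*want).as_rotvec().round(3),'w %.2f'%s['width'])
    if goal is not None:
        g=R.from_euler('z',YAW).apply(np.array(goal)/1e3)+[*SP,0]
        print('shift tool mm',(r.inv().apply(g-p)*1e3).round(1))
E
python3 -c "
from h import *
report([0,-157,230])"
```

```text
t 0.60 stand mm [-103.6 -656.4  225.2] F stand [-0.37  0.52 -0.56] turn err(tool) [-0.008  0.006 -0.018] w 0.15
shift tool mm [  94.3 -501.3   -1.2]
```

Call:
servo_tool(targets="-0.008 0.006 -0.018 0 -20 0 0; 0 0 0 8 -38 0 0; 0 0 0 8 -38 0 0; 0 0 0 8 -38 0 0; 0 0 0 8 -38 0 0; 0 0 0 8 -38 0 0; 0 0 0 8 -38 0 0; 0 0 0 8 -38 0 0")

```text
time: 1.27
tool_pos: [0.3637, -0.3539, 0.22]
tcp_rot: [-3.122, 0.341, 0.005]
wrist_force: [0.4, 0.1, 0.4]
width: 0.002
```

```bash
python3 -c "
from h import *
report([0,-157,225])"
```

```text
t 1.27 stand mm [ -52.8 -365.8  220. ] F stand [0.41 0.16 0.41] turn err(tool) [-0.001  0.003  0.018] w 0.00
shift tool mm [  56.5 -207.8   -4.9]
```

Call:
servo_tool(targets="0 0 0.018 8 -36 -2 0; 0 0 0 10 -36 -1 0; 0 0 0 10 -36 -1 0; 0 0 0 10 -36 -1 0; 0 0 0 10 -30 0 0; 0 0 0 6 -15 0 0; 0 0 0 0 0 0 0")

```text
time: 1.85
tool_pos: [0.4613, -0.1649, 0.2243]
tcp_rot: [-3.12, 0.32, 0.004]
wrist_force: [-0.7, 0.4, -0.9]
width: -0.004
```

```bash
python3 -c "
from h import *
report([0,-157,150])"
```

```text
t 1.85 stand mm [  -1.9 -159.2  224.3] F stand [-0.74  0.21 -0.9 ] turn err(tool) [-0.005  0.003  0.031] w -0.00
shift tool mm [ 2.2 -1.8 74.3]
```

Call:
servo_tool(targets="-0.003 0.003 0.03 1 0 25 0; 0 0 0 1 0 25 0; 0 0 0 0 0 20 0; 0 0 0 0 0 8 0; 0 0 0 0 0 0 0")

```text
time: 2.27
tool_pos: [0.4642, -0.166, 0.1454]
tcp_rot: [3.122, -0.341, 0.006]
wrist_force: [-0.7, 0.5, 1.0]
width: 0.001
```

```bash
python3 -c "
from h import *
report([0,-157,116])
from workcell import read_camera
import cv2
for n,(a,b,c,d) in dict(top=(110,250,235,425),scene=(110,275,205,395)).items():
    im=read_camera(n)['image'][a:b,c:d,::-1]; cv2.imwrite(f'pics/{n}1.png',cv2.resize(im,None,fx=3,fy=3,interpolation=2))
"
```

```text
t 2.27 stand mm [   1.2 -159.6  145.4] F stand [-0.79  0.35  0.96] turn err(tool) [ 0.001 -0.004  0.018] w 0.00
shift tool mm [-1.2 -2.6 29.4]
```

View pics/scene1.png

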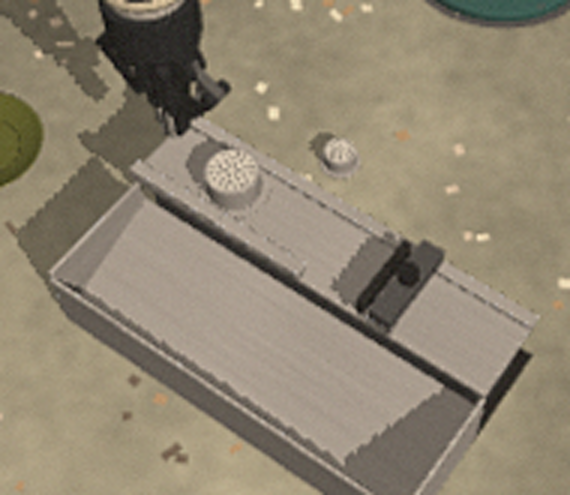

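View pics/top1.png

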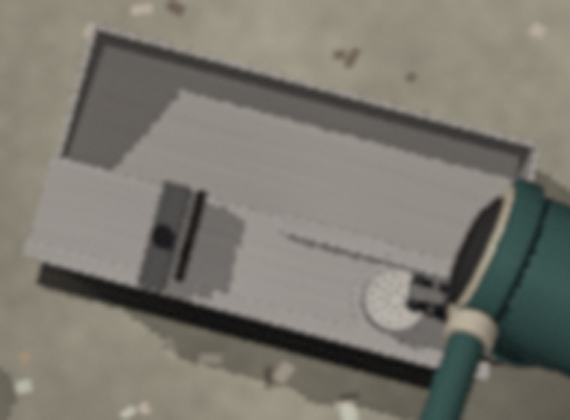

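```bash
python3 -c "
from h import *
from workcell import bot
p=bot.read_state()['tool_pos']
a=proj('top',p)[0];b=proj('scene',p)[0]
print((a-[235,110])*3,(b-[205,110])*3)
r=R.from_rotvec(bot.read_state()['tcp_rot']);print(r.as_matrix().round(2))
for z in (0,-.02,-.05,-.08,-.12): print(z,(proj('top',p+r.apply([0,0,z]))[0]-[235,110])*3)
"
```

```text
[471.95338822 314.67635927] [173.64954482 129.17759951]
[[ 0.98 -0.22  0.01]
 [-0.22 -0.98 -0.  ]
 [ 0.01  0.   -1.  ]]
0 [471.95338822 314.67635927]
-0.02 [476.3001403  314.00731538]
-0.05 [483.13929313 312.95464588]
-0.08 [490.39215258 311.83829943]
-0.12 [500.77378277 310.24037849]
```

```bash
python3 -c "
from workcell import read_camera
import cv2
for n,(a,b,c,d) in dict(top=(160,240,340,440),scene=(110,190,225,325)).items():
    im=read_camera(n)['image'][a:b,c:d,::-1]; cv2.imwrite(f'pics/{n}2.png',cv2.resize(im,None,fx=7,fy=7,interpolation=2))
"
```

```text
(no output)
```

View pics/top2.png

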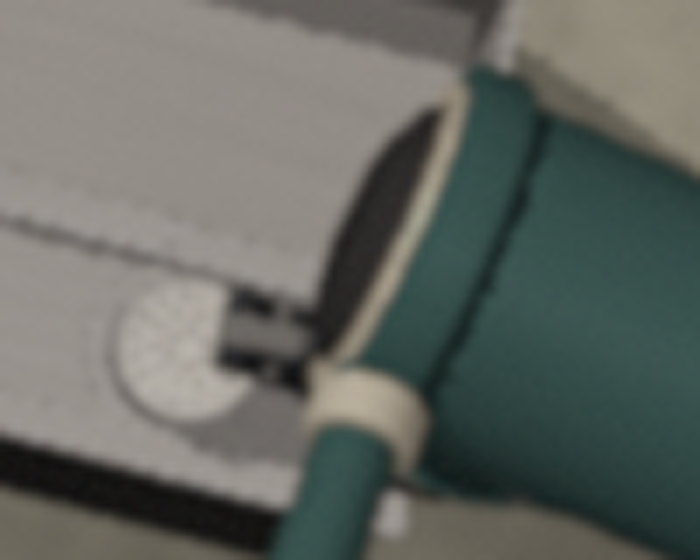

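View pics/scene2.png

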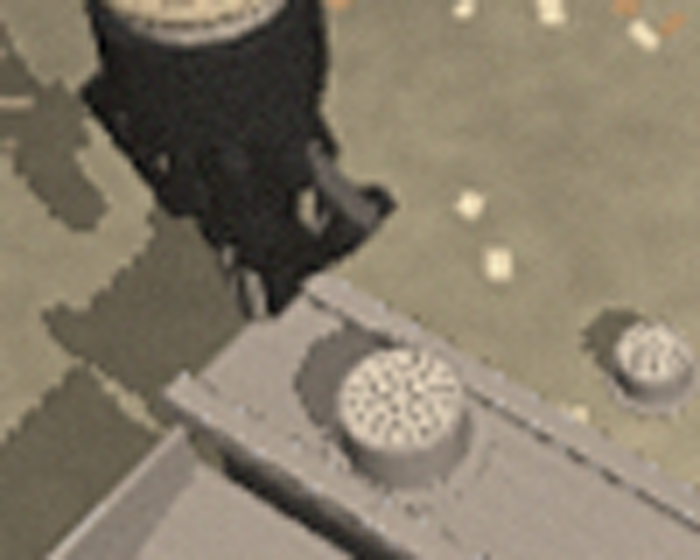

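```bash
python3 -c "
from h import *
for z in (.145,.17,.18,.19,.2,.21,.22,.24):
  f=lambda P:R.from_euler('z',-YAW).apply(P-np.array([*SP,0]))*1e3
  print(z,f(back('top',(372.1,207),z)).round(0),f(back('scene',(279,140),z)).round(0))
report()
"
```

```text
0.145 [   8. -110.  145.] [ -58. -154.  145.]
0.17 [   6. -108.  170.] [ -44. -139.  170.]
0.18 [   5. -107.  180.] [ -38. -133.  180.]
0.19 [   4. -106.  190.] [ -32. -127.  190.]
0.2 [   4. -105.  200.] [ -26. -121.  200.]
0.21 [   3. -104.  210.] [ -20. -116.  210.]
0.22 [   2. -102.  220.] [ -14. -110.  220.]
0.24 [   0. -100.  240.] [ -3. -98. 240.]
t 2.47 stand mm [   3.8 -159.8  148.8] F stand [0.46 0.84 0.05] turn err(tool) [ 0.002 -0.01   0.016] w -0.00
```

Call:
servo_tool(targets="0 -0.008 0.016 -3 0 12 0; 0 0 0 -1 0 10 0; 0 0 0 0 0 8 0; 0 0 0 0 0 3 0; 0 0 0 0 0 0 0")

```text
time: 2.88
tool_pos: [0.4654, -0.1678, 0.1167]
tcp_rot: [3.115, -0.37, 0.014]
wrist_force: [0.7, 0.4, 0.4]
width: -0.003
```

```bash
python3 -c "
from h import *
report([0,-145,117])"
```

```text
t 2.88 stand mm [   2.7 -161.1  116.7] F stand [0.62 0.53 0.36] turn err(tool) [ 0.003 -0.009 -0.002] w -0.00
shift tool mm [ -2.8 -16.1  -0.4]
```

Call:
servo_tool(targets="0 -0.006 0 -1 -4 0 0; 0 0 0 -1 -4 0 0; 0 0 0 0 -3 0 0; 0 0 0 0 -3 0 0; 0 0 0 0 -2 0 0; 0 0 0 0 -2 0 0; 0 0 0 0 -2 0 0; 0 0 0 0 -2 0 0")

```text
time: 3.55
tool_pos: [0.4694, -0.1436, 0.1171]
tcp_rot: [3.116, -0.369, 0.004]
wrist_force: [-0.4, 0.4, -0.6]
width: -0.004
```

```bash
python3 -c "
from h import *
report([0,-145,117])"
```

```text
t 3.55 stand mm [   1.  -136.6  117.1] F stand [-0.51  0.24 -0.59] turn err(tool) [ 0.003 -0.003 -0.001] w -0.00
shift tool mm [-1.   8.4  0.1]
```

Call:
servo_tool(targets="0 0 0 0 -2 0 0; 0 0 0 0 -3 0 0; 0 0 0 0 -4 0 0; 0 0 0 0 -4 0 0; 0 0 0 0 -4 0 0; 0 0 0 0 -4 0 0; 0 0 0 0 -4 0 0; 0 0 0 0 -4 0 0")

```text
time: 4.22
tool_pos: [0.4768, -0.1132, 0.1172]
tcp_rot: [3.115, -0.37, 0.005]
wrist_force: [0.7, -0.5, 1.3]
width: -0.004
```

```bash
python3 -c "
from h import *
report([0,-145,117])
from workcell import read_camera
import cv2
im=read_camera('scene')['image'][110:230,225:365,::-1]; cv2.imwrite('pics/scene3.png',cv2.resize(im,None,fx=5,fy=5,interpolation=2))
report()
"
```

```text
t 4.22 stand mm [   1.2 -105.3  117.2] F stand [ 0.82 -0.36  1.33] turn err(tool) [ 0.004 -0.004 -0.001] w -0.00
shift tool mm [-1.1 39.7  0.3]
t 4.27 stand mm [   1.1 -104.6  117.2] F stand [-0.34  0.56 -0.7 ] turn err(tool) [ 0.004 -0.004 -0.001] w -0.00
```

View pics/scene3.png

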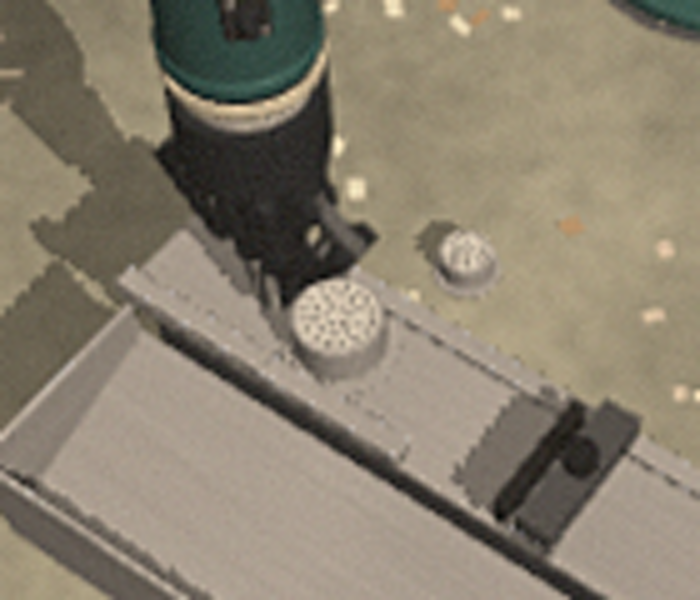

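The basket is in contact and sliding. Its top centre is at zoom (337,318), which is pixel (292,174).

```bash
python3 -c "
from h import *
f=lambda P:R.from_euler('z',-YAW).apply(P-np.array([*SP,0]))*1e3
g=lambda u,v:(225+u/5,110+v/5)
print(f(back('scene',g(337,318),.13)), 'gap edge',f(back('scene',g(407,450),.1105)),'rubber near top edge mid',f(back('scene',g(537,458),.128)))
"
```

```text
[  0.65333371 -64.09581069 130.        ] gap edge [ 35.10028925   5.93213932 110.5       ] rubber near top edge mid [  9.04106362  68.44919717 128.        ]
```

Call:
servo_tool(targets="0 0 0 0 -2 0 0; 0 0 0 0 -4 0 0; 0 0 0 -0.5 -5 0 0; 0 0 0 0 -5 0 0; 0 0 0 -0.5 -5 0 0; 0 0 0 0 -5 0 0; 0 0 0 0 -5 0 0; 0 0 0 0 -5 0 0")

```text
time: 4.93
tool_pos: [0.4851, -0.0742, 0.1171]
tcp_rot: [3.115, -0.37, 0.005]
wrist_force: [0.4, -0.9, -0.1]
width: -0.002
```

```bash
python3 -c "
from h import *
report()"
```

```text
t 4.93 stand mm [ 1.000e-01 -6.540e+01  1.171e+02] F stand [ 0.59 -0.77 -0.08] turn err(tool) [ 0.004 -0.004 -0.002] w -0.00
```

Call:
servo_tool(targets="0 0 0 0 -5 0 0; 0 0 0 0 -5 0 0; 0 0 0 0 -5 0 0; 0 0 0 0 -5 0 0; 0 0 0 0 -5 0 0; 0 0 0 0 -5 0 0; 0 0 0 0 -4 0 0; 0 0 0 0 -3 0 0")

```text
time: 5.6
tool_pos: [0.4949, -0.0336, 0.1172]
tcp_rot: [3.115, -0.369, 0.006]
wrist_force: [-0.3, -0.7, 0.4]
width: 0.0
```

```bash
python3 -c "
from h import *
report()
from workcell import read_camera
import cv2
im=read_camera('scene')['image'][110:230,245:385,::-1]; cv2.imwrite('pics/scene4.png',cv2.resize(im,None,fx=5,fy=5,interpolation=2))
report()
"
```

```text
t 5.60 stand mm [  0.2 -23.7 117.2] F stand [-0.1  -0.72  0.43] turn err(tool) [ 0.004 -0.004 -0.001] w 0.00
t 5.65 stand mm [  0.2 -23.3 117.1] F stand [-0.04  0.41 -0.01] turn err(tool) [ 0.004 -0.004 -0.001] w -0.00
```

View pics/scene4.png

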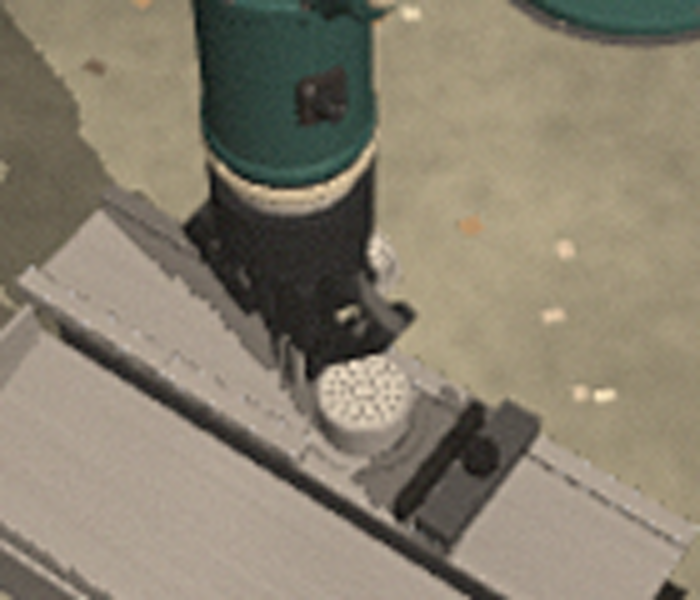

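The basket is at zoom (363,390), with the rubber face about 15–20 mm beyond it. From here I use smaller steps.

Call:
servo_tool(targets="0 0 0 0 -2 0 0; 0 0 0 0 -2 0 0; 0 0 0 0 -2 0 0; 0 0 0 0 -2 0 0; 0 0 0 0 -2 0 0; 0 0 0 0 -1 0 0; 0 0 0 0 -1 0 0")

```text
time: 6.23
tool_pos: [0.498, -0.0208, 0.1171]
tcp_rot: [3.115, -0.369, 0.005]
wrist_force: [-1.0, -1.9, -0.3]
width: 0.001
```

```bash
python3 -c "
from h import *
report()"
```

```text
t 6.23 stand mm [  0.2 -10.5 117.1] F stand [-0.49 -2.11 -0.28] turn err(tool) [ 0.004 -0.004 -0.001] w 0.00
```

Call:
servo_tool(targets="0 0 0 0 -1 0 0; 0 0 0 0 0 0 0")

```text
time: 6.4
tool_pos: [0.4982, -0.0197, 0.1171]
tcp_rot: [3.115, -0.369, 0.005]
wrist_force: [-0.8, 0.3, -0.2]
width: -0.002
```

Call:
servo_tool(targets="0 0 0 0 -1 0 0; 0 0 0 0 0 0 0")

```text
time: 6.57
tool_pos: [0.4985, -0.0186, 0.117]
tcp_rot: [3.115, -0.369, 0.005]
wrist_force: [-0.1, -0.7, -0.6]
width: -0.001
```

Call:
servo_tool(targets="0 0 0 0 -1 0 0; 0 0 0 0 0 0 0")

```text
time: 6.73
tool_pos: [0.4987, -0.0176, 0.117]
tcp_rot: [3.115, -0.37, 0.005]
wrist_force: [-0.3, -0.5, 0.6]
width: 0.001
```

Not touching yet, since the readings are just noise of about ±1 N. I'll keep going in 1 mm steps.

Call:
servo_tool(targets="0 0 0 0 -1 0 0; 0 0 0 0 -1 0 0; 0 0 0 0 0 0 0")

```text
time: 6.98
tool_pos: [0.4992, -0.0155, 0.1171]
tcp_rot: [3.115, -0.37, 0.005]
wrist_force: [0.4, 0.2, 0.2]
width: -0.0
```

Call:
servo_tool(targets="0 0 0 0 -1 0 0; 0 0 0 0 0 0 0")

```text
time: 7.15
tool_pos: [0.4995, -0.0144, 0.117]
tcp_rot: [3.115, -0.37, 0.005]
wrist_force: [0.2, 0.5, -0.1]
width: -0.002
```

Call:
servo_tool(targets="0 0 0 0 -1 0 0; 0 0 0 0 0 0 0")

```text
time: 7.32
tool_pos: [0.4997, -0.0133, 0.117]
tcp_rot: [3.115, -0.37, 0.005]
wrist_force: [-0.1, -0.6, 0.7]
width: -0.002
```

```bash
python3 -c "
from h import *
report()
from workcell import read_camera
import cv2
im=read_camera('scene')['image'][160:240,290:370,::-1]; cv2.imwrite('pics/scene5.png',cv2.resize(im,None,fx=7,fy=7,interpolation=2))
report()
"
```

```text
t 7.32 stand mm [  0.2  -2.9 117. ] F stand [ 0.05 -0.58  0.68] turn err(tool) [ 0.004 -0.004 -0.001] w -0.00
t 7.37 stand mm [  0.2  -2.9 117. ] F stand [0.03 0.06 0.81] turn err(tool) [ 0.004 -0.004 -0.001] w -0.00
```

View pics/scene5.png

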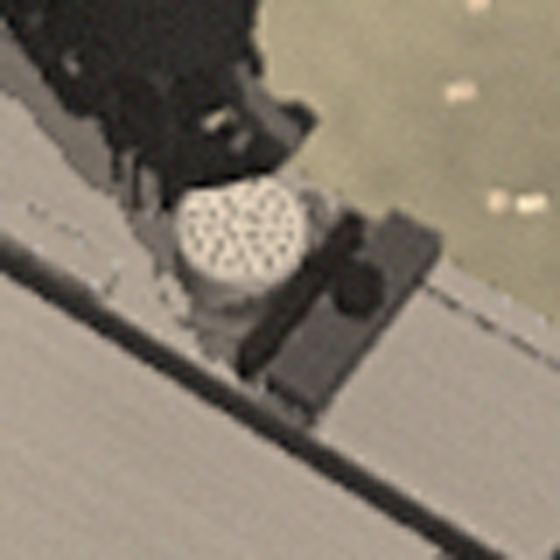

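The gap at zoom (305,270) is down to a few mm. I'll carry on in 1 mm steps.

Call:
servo_tool(targets="0 0 0 0 -1 0 0; 0 0 0 0 0 0 0")

```text
time: 7.53
tool_pos: [0.5, -0.0123, 0.117]
tcp_rot: [3.115, -0.37, 0.005]
wrist_force: [-0.9, 0.2, 0.1]
width: 0.0
```

Call:
servo_tool(targets="0 0 0 0 -1 0 0; 0 0 0 0 0 0 0")

```text
time: 7.7
tool_pos: [0.5002, -0.0114, 0.117]
tcp_rot: [3.115, -0.37, 0.005]
wrist_force: [-0.6, -0.3, 1.0]
width: 0.001
```

Call:
servo_tool(targets="0 0 0 0 -0.7 0 0; 0 0 0 0 0 0 0")

```text
time: 7.87
tool_pos: [0.5003, -0.011, 0.117]
tcp_rot: [3.114, -0.369, 0.005]
wrist_force: [-0.9, -2.4, -0.1]
width: 0.001
```

Call:
servo_tool(targets="0 0 0 0 0 0 0; 0 0 0 0 0 0 0")

```text
time: 8.03
tool_pos: [0.5003, -0.011, 0.117]
tcp_rot: [3.114, -0.369, 0.005]
wrist_force: [-0.8, -1.0, 0.2]
width: 0.002
```

Call:
servo_tool(targets="0 0 0 0 -0.6 0 0; 0 0 0 0 0 0 0")

```text
time: 8.2
tool_pos: [0.5003, -0.0108, 0.117]
tcp_rot: [3.113, -0.369, 0.005]
wrist_force: [-0.5, -2.2, 1.0]
width: -0.0
```

```bash
python3 -c "
from h import *
report()
from workcell import read_camera
import cv2
im=read_camera('scene')['image'][160:240,290:370,::-1]; cv2.imwrite('pics/scene6.png',cv2.resize(im,None,fx=7,fy=7,interpolation=2))
report()
"
```

```text
t 8.20 stand mm [  0.2  -0.3 117. ] F stand [ 0.06 -2.22  1.01] turn err(tool) [ 0.006 -0.004 -0.001] w -0.00
t 8.25 stand mm [  0.2  -0.2 117. ] F stand [-0.29 -2.15  0.65] turn err(tool) [ 0.006 -0.004 -0.001] w -0.00
```

View pics/scene6.png

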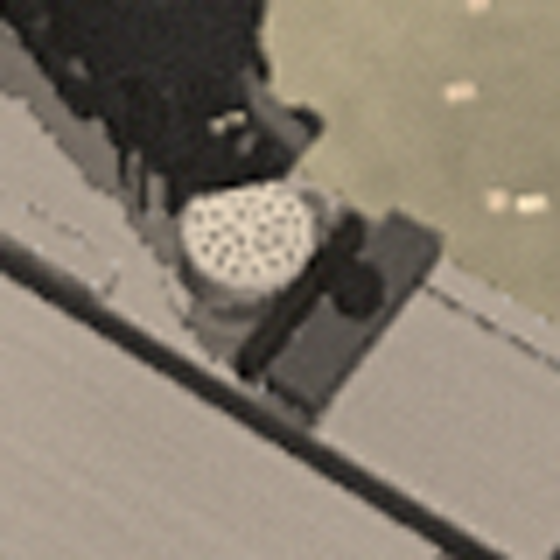

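The stop is felt: the opposing force holds at about 2 N while the tool advances only a fraction of each step. Now I retract, go up and over, and come down behind the basket (the −x side).

Call:
servo_tool(targets="0 0 0 0 2 0 0; 0 0 0 0 5 0 0; 0 0 0 0 10 0 0; 0 0 0 0 8 0 0; 0 0 0 0 0 -20 0; 0 0 0 0 0 -30 0; 0 0 0 -15 0 -10 0; 0 0 0 -25 0 0 0")

```text
time: 8.92
tool_pos: [0.4552, -0.0294, 0.1776]
tcp_rot: [3.115, -0.373, 0.001]
wrist_force: [0.6, 0.8, -0.2]
width: -0.004
```

```bash
python3 -c "
from h import *
report([-60,39.5,170])
from workcell import read_camera
import cv2
im=read_camera('scene')['image'][160:240,290:370,::-1]; cv2.imwrite('pics/scene7.png',cv2.resize(im,None,fx=7,fy=7,interpolation=2))
"
```

```text
t 8.92 stand mm [-39.4 -28.9 177.6] F stand [ 0.42  0.92 -0.22] turn err(tool) [ 0.004 -0.001 -0.003] w -0.00
shift tool mm [-20.9 -68.4   7.3]
```

View pics/scene7.png

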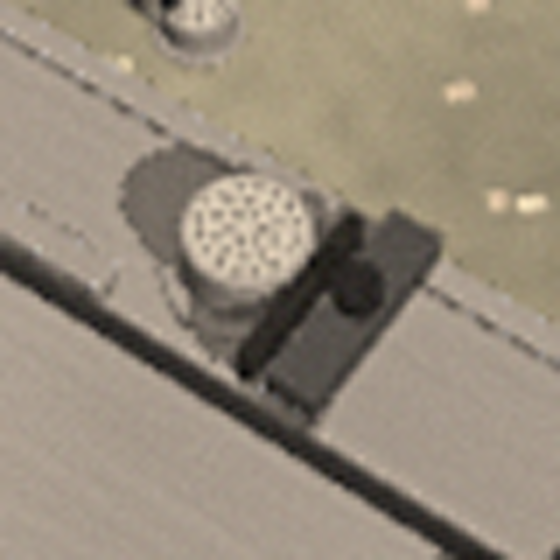

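The basket rests against the rubber face, opposite the gap (front edge from about (105,285) to (260,375) in the zoom).

Call:
servo_tool(targets="0 0 0 -12 -10 0 0; 0 0 0 -10 -20 0 0; 0 0 0 0 -20 5 0; 0 0 0 0 -12 5 0; 0 0 0 0 -3 5 0; 0 0 0 0 0 0 0")

```text
time: 9.47
tool_pos: [0.441, 0.0382, 0.1616]
tcp_rot: [3.115, -0.382, -0.003]
wrist_force: [0.5, 0.4, -0.1]
width: -0.002
```

```bash
python3 -c "
from h import *
report([-55,39.5,117])"
```

```text
t 9.47 stand mm [-68.9  33.6 161.6] F stand [ 0.43  0.52 -0.15] turn err(tool) [ 0.003  0.002 -0.009] w -0.00
shift tool mm [13.9 -6.2 44.5]
```

Call:
servo_tool(targets="0 0 -0.007 3 -3 15 0; 0 0 0 3 -2 15 0; 0 0 0 2 -1 10 0; 0 0 0 0 0 4 0; 0 0 0 0 0 0 0")

```text
time: 9.88
tool_pos: [0.4506, 0.0385, 0.1161]
tcp_rot: [3.115, -0.372, -0.003]
wrist_force: [0.7, 0.2, -0.7]
width: -0.002
```

```bash
python3 -c "
from h import *
report([-48,39.5,117])
from workcell import read_camera
import cv2
im=read_camera('scene')['image'][140:240,280:390,::-1]; cv2.imwrite('pics/scene8.png',cv2.resize(im,None,fx=6,fy=6,interpolation=2))
report([-45,39.5,117])
"
```

```text
t 9.88 stand mm [-59.6  36.1 116.1] F stand [ 0.66  0.33 -0.66] turn err(tool) [ 0.005  0.001 -0.003] w -0.00
shift tool mm [11.6 -3.4 -1. ]
t 9.93 stand mm [-59.5  36.1 116.4] F stand [-0.02  0.65 -0.25] turn err(tool) [ 0.005  0.001 -0.003] w 0.01
shift tool mm [14.5 -3.4 -0.6]
```

View pics/scene8.png

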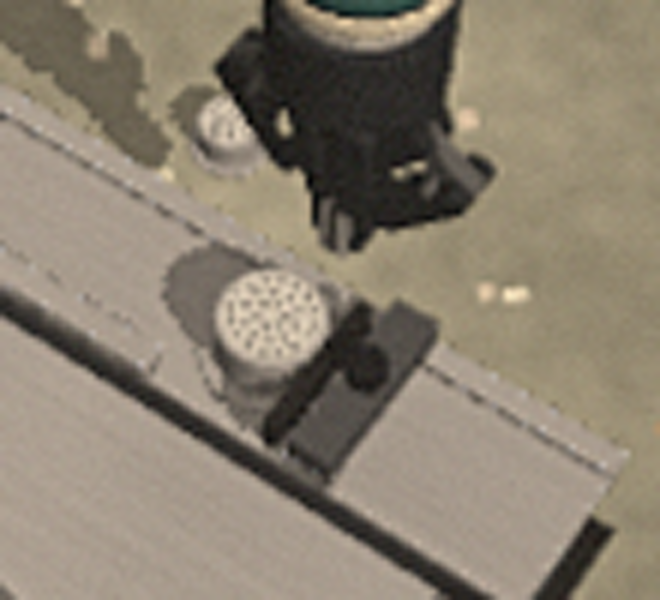

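Call:
servo_tool(targets="0 0 0 4 -2 0 0; 0 0 0 4 -0.5 0 0; 0 0 0 4 0 0 0; 0 0 0 2 0 0 0; 0 0 0 2 0 0 0; 0 0 0 2 0 0 0; 0 0 0 2 0 0 0; 0 0 0 2 0 0 0")

```text
time: 10.6
tool_pos: [0.4768, 0.0347, 0.1196]
tcp_rot: [3.115, -0.374, 0.004]
wrist_force: [-0.2, -0.3, 0.1]
width: -0.002
```

```bash
python3 -c "
from h import *
report([-36,38,117])"
```

```text
t 10.60 stand mm [-33.3  38.5 119.6] F stand [-0.08 -0.33  0.05] turn err(tool) [ 0.004 -0.003 -0.004] w -0.00
shift tool mm [-2.7  0.5  2.6]
```

Call:
servo_tool(targets="0 0 0 1.5 0 0.5 0; 0 0 0 1.5 0 0.5 0; 0 0 0 1.5 0 0.5 0; 0 0 0 1.5 0 0 0; 0 0 0 1.5 0 0 0; 0 0 0 1.5 0 0 0")

```text
time: 11.1
tool_pos: [0.4851, 0.0327, 0.1178]
tcp_rot: [3.116, -0.374, -0.0]
wrist_force: [-1.7, 0.2, 0.3]
width: 0.003
```

```bash
python3 -c "
from h import *
report([-36,38,117])
from workcell import read_camera
import cv2
im=read_camera('scene')['image'][140:240,280:390,::-1]; cv2.imwrite('pics/scene9.png',cv2.resize(im,None,fx=6,fy=6,interpolation=2))
report()
"
```

```text
t 11.10 stand mm [-24.7  38.5 117.8] F stand [-1.67 -0.16  0.3 ] turn err(tool) [ 0.004 -0.    -0.004] w 0.00
shift tool mm [-11.3   0.5   0.8]
t 11.15 stand mm [-24.3  38.5 117.8] F stand [-0.66 -0.52 -0.02] turn err(tool) [ 0.004 -0.001 -0.004] w 0.01
```

View pics/scene9.png

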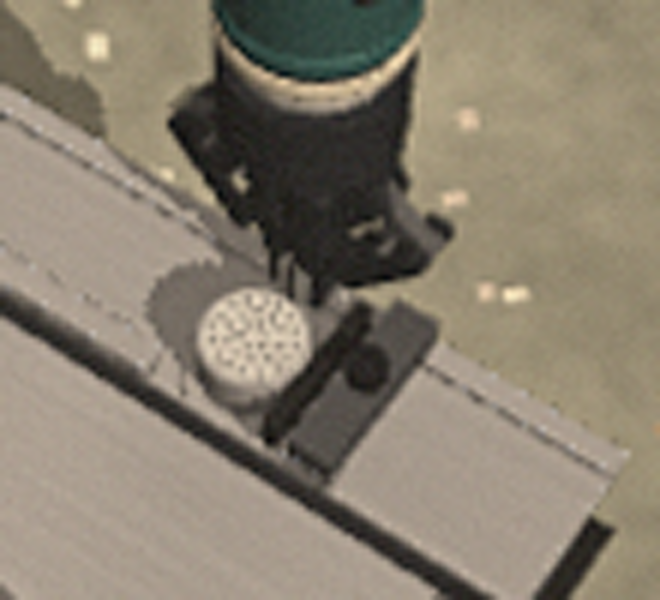

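The basket is moving out through the gap (centre from (272,320) to (255,340)) and the force is small.

Call:
servo_tool(targets="0 0 0 1.5 0 0 0; 0 0 0 1.5 0 0 0; 0 0 0 1.5 0 0 0; 0 0 0 1.5 0 0 0")

```text
time: 11.48
tool_pos: [0.4918, 0.0311, 0.1178]
tcp_rot: [3.116, -0.373, 0.001]
wrist_force: [-0.8, 0.7, 0.5]
width: 0.002
```

Call:
servo_tool(targets="0 0 0 1.5 0 0 0; 0 0 0 1.5 0 0 0; 0 0 0 1.5 0 0 0; 0 0 0 1.5 0 0 0")

```text
time: 11.82
tool_pos: [0.4983, 0.0295, 0.1177]
tcp_rot: [3.116, -0.373, 0.001]
wrist_force: [-1.6, 0.7, 0.1]
width: -0.002
```

Call:
servo_tool(targets="0 0 0 1.5 0 0 0; 0 0 0 1.5 0 0 0; 0 0 0 1.5 0 0 0; 0 0 0 1.5 0 0 0")

```text
time: 12.15
tool_pos: [0.5048, 0.0279, 0.1178]
tcp_rot: [3.116, -0.373, 0.001]
wrist_force: [-0.9, -0.1, 0.8]
width: 0.002
```

```bash
python3 -c "
from h import *
from workcell import read_camera
import cv2
im=read_camera('scene')['image'][140:240,280:390,::-1]; cv2.imwrite('pics/scene10.png',cv2.resize(im,None,fx=6,fy=6,interpolation=2))
report()
"
```

```text
t 12.20 stand mm [ -4.1  38.5 117.8] F stand [ 0.35 -0.68  0.67] turn err(tool) [ 0.004 -0.001 -0.004] w -0.00
```

View pics/scene10.png

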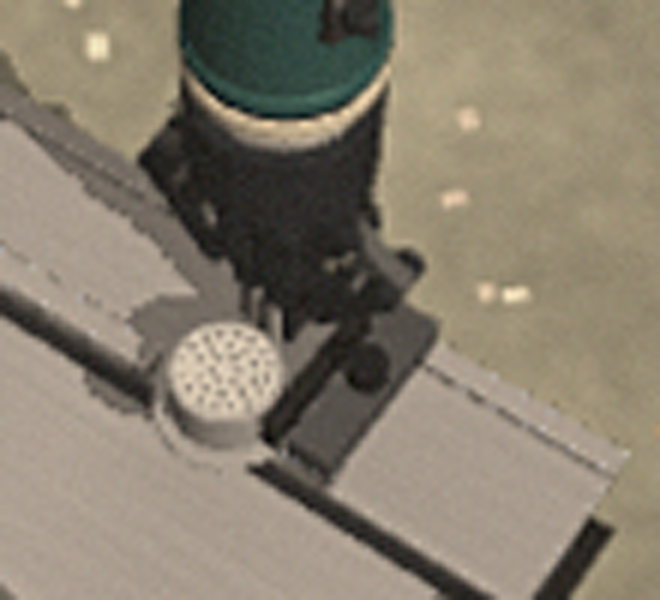

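Call:
servo_tool(targets="0 0 0 1.5 0 0 0; 0 0 0 1.5 0 0 0; 0 0 0 1.5 0 0 0; 0 0 0 1.5 0 0 0")

```text
time: 12.53
tool_pos: [0.5113, 0.0264, 0.1178]
tcp_rot: [3.116, -0.373, 0.001]
wrist_force: [-0.0, 0.3, 1.4]
width: -0.002
```

Call:
servo_tool(targets="0 0 0 1.5 0 0 0; 0 0 0 1.5 0 0 0; 0 0 0 1.5 0 0 0; 0 0 0 1.5 0 0 0")

```text
time: 12.87
tool_pos: [0.5186, 0.0247, 0.1181]
tcp_rot: [3.116, -0.373, 0.004]
wrist_force: [0.7, -0.6, 0.6]
width: 0.006
```

```bash
python3 -c "
from h import *
from workcell import read_camera
import cv2
im=read_camera('scene')['image'][140:260,270:390,::-1]; cv2.imwrite('pics/scene11.png',cv2.resize(im,None,fx=5,fy=5,interpolation=2))
report()
"
```

```text
t 12.92 stand mm [ 10.1  38.5 118.2] F stand [-0.37  0.01 -0.45] turn err(tool) [ 0.003 -0.003 -0.004] w -0.00
```

View pics/scene11.png

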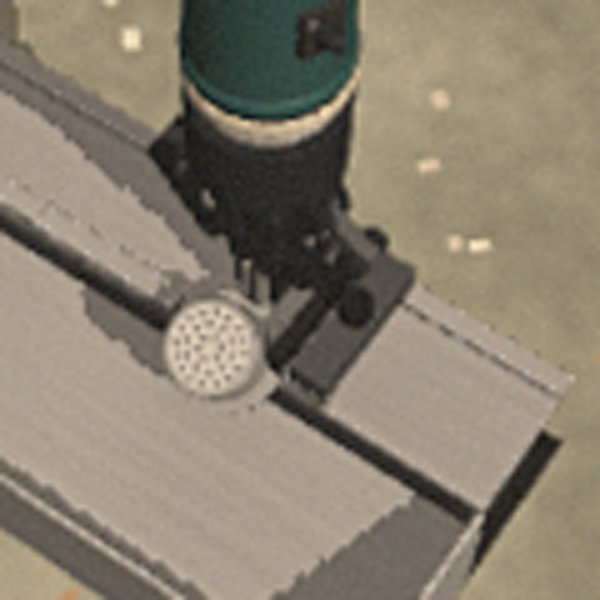

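The basket is tipping forward over the edge at (210,348). I'll keep nudging it.

Call:
servo_tool(targets="0 0 0 1.5 0 0 0; 0 0 0 1.5 0 0 0; 0 0 0 1.5 0 0 0; 0 0 0 1.5 0 0 0")

```text
time: 13.25
tool_pos: [0.5261, 0.0229, 0.1185]
tcp_rot: [3.116, -0.373, 0.007]
wrist_force: [-0.2, -0.0, 1.6]
width: 0.0
```

Call:
servo_tool(targets="0 0 0 1.5 0 0 0; 0 0 0 1.5 0 0 0; 0 0 0 1.5 0 0 0")

```text
time: 13.5
tool_pos: [0.5315, 0.0217, 0.1189]
tcp_rot: [3.116, -0.373, 0.009]
wrist_force: [0.6, 0.3, -0.3]
width: 0.001
```

```bash
python3 -c "
from h import *
from workcell import read_camera
import cv2
im=read_camera('scene')['image'][140:260,270:390,::-1]; cv2.imwrite('pics/scene12.png',cv2.resize(im,None,fx=5,fy=5,interpolation=2))
report()
"
```

```text
t 13.55 stand mm [ 23.2  38.6 118.9] F stand [ 0.25 -0.63  0.24] turn err(tool) [ 0.003 -0.006 -0.004] w 0.00
```

View pics/scene12.png

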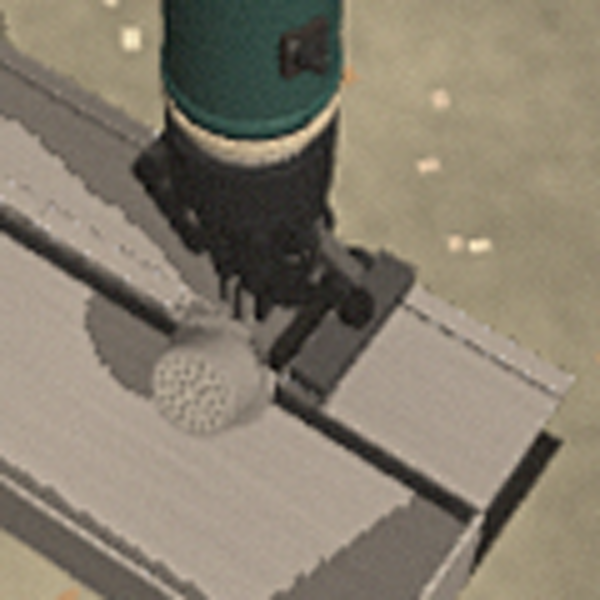

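Call:
servo_tool(targets="0 -0.005 0 1.5 0 0.3 0; 0 0 0 1.5 0 0.3 0; 0 0 0 1.5 0 0.3 0; 0 0 0 1.5 0 0.3 0")

```text
time: 13.88
tool_pos: [0.5373, 0.0202, 0.117]
tcp_rot: [3.116, -0.373, -0.002]
wrist_force: [0.2, -0.6, 0.3]
width: -0.001
```

Call:
servo_tool(targets="0 0 0 1.5 0 0 0; 0 0 0 1.5 0 0 0; 0 0 0 1.5 0 0 0; 0 0 0 0 0 0 0")

```text
time: 14.22
tool_pos: [0.5421, 0.0189, 0.1166]
tcp_rot: [3.116, -0.374, -0.003]
wrist_force: [-0.3, -0.1, -0.3]
width: 0.002
```

```bash
python3 -c "
from h import *
from workcell import read_camera
import cv2
im=read_camera('scene')['image'][140:260,270:390,::-1]; cv2.imwrite('pics/scene13.png',cv2.resize(im,None,fx=5,fy=5,interpolation=2))
report()
"
```

```text
t 14.27 stand mm [ 33.8  38.4 116.6] F stand [ 0.17 -0.06  0.1 ] turn err(tool) [ 0.003  0.002 -0.004] w -0.00
```

View pics/scene13.png

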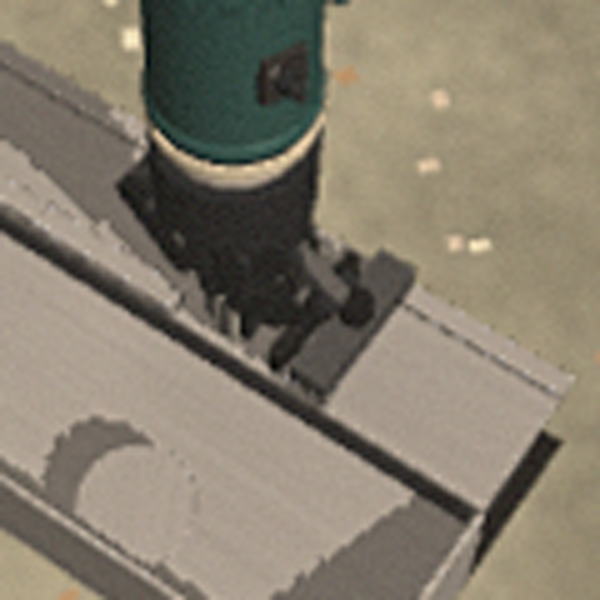

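The basket has dropped and slid down to the far wall of the chute at (140,500). I'll raise the tool clear and check that it's at rest.

Call:
servo_tool(targets="0 0 0 -5 0 -5 0; 0 0 0 -10 0 -15 0; 0 0 0 -15 0 -25 0; 0 0 0 -30 0 -30 0; 0 0 0 -30 0 -20 0; 0 0 0 -10 0 -10 0; 0 0 0 0 0 0 0; 0 0 0 0 0 0 0")

```text
time: 14.93
tool_pos: [0.4393, 0.044, 0.2264]
tcp_rot: [3.117, -0.375, -0.007]
wrist_force: [0.5, -0.6, -0.5]
width: -0.002
```

```bash
python3 -c "
from h import *
from workcell import read_camera
import cv2
report()
for i in '45':
  im=read_camera('scene')['image'][130:290,200:390,::-1]; cv2.imwrite('pics/scene1%s.png'%i,cv2.resize(im,None,fx=4,fy=3.7,interpolation=2))
im=read_camera('top')['image'][:,:,::-1]; cv2.imwrite('pics/topend.png',im)
report()
a=cv2.imread('pics/scene14.png').astype(int);b=cv2.imread('pics/scene15.png').astype(int);print(abs(a-b).max())
a=cv2.imread('pics/top0.png').astype(int);d=abs(a-im).max(2)
for n,(u,v) in dict(carafe=(140,195),cupa=(180,147),cupb=(461,146),saucer=(477,217)).items(): print(n,d[v-20:v+20,u-20:u+20].max())
"
```

```text
t 14.93 stand mm [-72.   38.8 226.4] F stand [ 0.65 -0.43 -0.47] turn err(tool) [ 0.003  0.004 -0.004] w -0.00
t 15.08 stand mm [-71.6  38.5 224.9] F stand [0.09 0.05 0.48] turn err(tool) [ 0.004  0.007 -0.005] w 0.00
75
carafe 7
cupa 7
cupb 7
saucer 7
```

View pics/scene15.png

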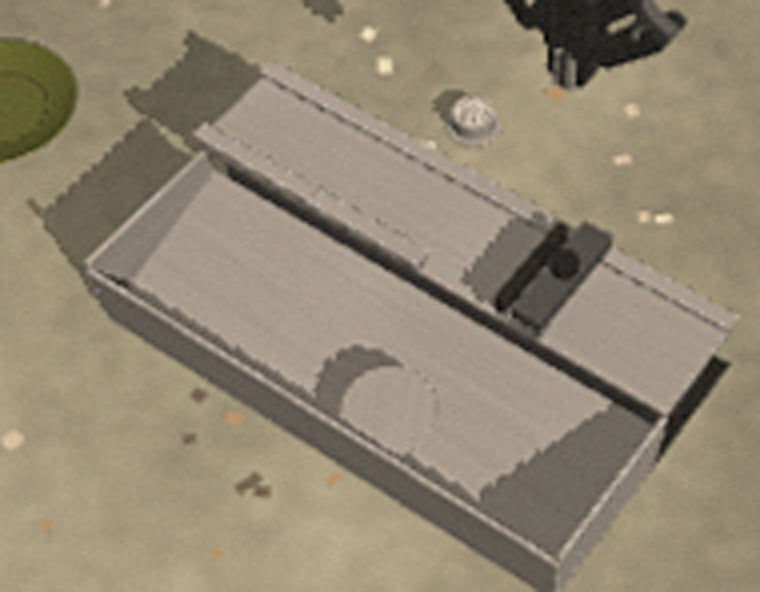

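View pics/topend.png

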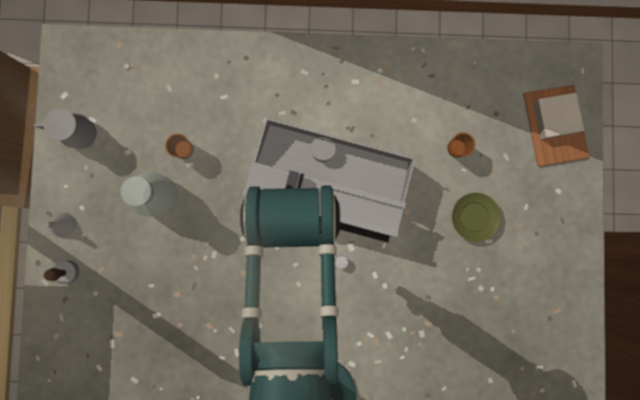

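The basket lies against the far wall, at about (390,410) in the scene zoom and (323,151) in the top view. I'll check it for motion over a longer interval and triangulate it.

Call:
servo_tool(targets="0 0 0 0 0 0 0; 0 0 0 0 0 0 0; 0 0 0 0 0 0 0; 0 0 0 0 0 0 0; 0 0 0 0 0 0 0; 0 0 0 0 0 0 0")

```text
time: 15.58
tool_pos: [0.4393, 0.0427, 0.2195]
tcp_rot: [3.114, -0.378, -0.027]
wrist_force: [-0.0, -0.4, -0.2]
width: 0.003
```

```bash
python3 -c "
from h import *
from workcell import read_camera
import cv2
im=read_camera('scene')['image'][130:290,200:390,::-1]; b=cv2.resize(im,None,fx=4,fy=3.7,interpolation=2).astype(int)
a=cv2.imread('pics/scene15.png').astype(int);d=abs(a-b).max(2);print('chute',d[300:480,280:480].max(),'all',d.max())
f=lambda P:R.from_euler('z',-YAW).apply(P-np.array([*SP,0]))*1e3
for z in (.03,.04,.05,.06): print(z,f(back('top',(323,151),z)).round(),f(back('scene',(297.5,240.8),z)).round())
report()
"
```

```text
chute 12 all 164
0.03 [123.  36.  30.] [113.  31.  30.]
0.04 [121.  35.  40.] [116.  34.  40.]
0.05 [120.  35.  50.] [120.  37.  50.]
0.06 [118.  35.  60.] [123.  40.  60.]
t 15.63 stand mm [-71.6  37.5 219.5] F stand [-0.22 -0.62  0.57] turn err(tool) [ 0.007  0.017 -0.006] w -0.01
```

The basket is at rest (the chute region changed only by image noise). Its top is at about x = 120, y = 36, z = 50 mm in the stand frame, well inside the chute, and the arm is clear of everything.

```bash
python3 -c "
from workcell import finish_job
print(finish_job())"
```

```text
the job is handed in; nothing more can be done
None
```

The basket is in the return chute and I handed the job in at about 15.6 s of the 51 s allowed; no verdict is reported.

**What I did:** With the fingers shut, I pushed the basket along its track until the stop pushed back with about 2 N, at roughly y = +39.5 mm. I then backed off, came down behind it and pushed it out through the gap in small steps until it tipped into the chute. The wrist force readings I took never passed about 2.5 N. I only read it at the end of each move, so short peaks in between would not show.

**Last checks:**
- **Position:** the two cameras put the top of the basket at about x = 120, y = 36, z = 50 mm in the stand frame, against the far wall.
- **At rest:** pictures about 0.5 s apart showed only image noise in the chute. An earlier pair did differ (by up to 75 grey levels); I put that down to the arm still settling but did not check it separately.
- **Other objects:** the carafe, both cups and the saucer look unchanged in the top view.
- **Arm:** it was held clear of everything, about 0.22 m up.

**Disagreement:** the two cameras differed by about 0.016 rad on the stand's direction and a few mm on its position. I used values in between, and the basket still went through the gap without catching.

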